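Clicker setting on the shock fixture

ROBOT

A 6-joint arm with a two-finger parallel gripper is mounted at the origin on the work surface. World frame = base frame: x ahead of the robot, y to its left, z up, the work surface at z = 0. Lengths are in mm, angles in rad, forces in N, time in s.
With the tool pointing down it reaches from about 350 to 975 mm from the base axis. Payload 17.4 kg.
Tool frame: the origin (TCP) lies between the finger pads; the fingertips stand 14 mm ahead of it and the grasp point (between the pads) lies 5 mm behind it; z points along the fingers, y is the direction in which the jaws open and shut (so a half turn about z gives the same grasp; the last joint's range is limited). The gripper opens to 85 mm and grips with 20 to 120 N. Pads are 22 mm wide; open, the fingers measure 114 mm over their backs; the gripper's body (76 mm by 85 mm) begins 54 mm behind the grasp point. The pads swing forward as they close: fully open they stand 13 mm farther back than shut.
Start: joints at [-1.192, 0.116, 1.442, -0, 1.584, -0.038], TCP at [273.256, -617.223, 245.303] pointing down, gripper open.
Joint ranges: [-2.83, 2.83], [-0.83, 2.19], [0.07, 2.5], [-1.14, 4.28], [0.01, 3], [-2.97, 2.97]. Speed limits (rad/s): [1.89, 1.89, 2.22, 3.14, 3.14, 3.14].

INTERFACE

Orientations are given as a unit quaternion [w, x, y, z].
In Python, from station import r, set_gripper, planner, sensors, eyes, job gives the robot as it stands. Calls block until the motion is done:
- r.movep(position, orientation): joint-space move of the TCP to a pose.
- r.move_straight(position, attitude=None, velocity=150, guard=None): straight line of the TCP; attitude=None keeps the orientation; velocity is the mean speed in mm/s. With guard (N) it stops when the force on the tool has changed by that much, and returns True; else False.
- r.set_joints(angles): joint-space move.
- set_gripper(opening, grasp_force=None): finger opening in mm; grasp_force is the grip in N (None keeps the last); returns when the fingers have stopped.
- r.wait(seconds).
- planner.ik(position, orientation): joint angles nearest the present ones, or None.
- sensors.sense(): the state.
- eyes.grab_frame(name): name is "scene" or "side" or "wrist"; returns a dict with "img" (384x512x3 uint8, red, green, blue), "depth" (384x512 float32, mm along the optical axis (not along the pixel's ray), 0 where there is no reading), "camera_matrix" (3x3 intrinsics, pixels), "dist" ([k1, k2, p1, p2, k3] as OpenCV has them; the pictures are not rectified), "extrinsics" (4x4, takes a point from camera to world coordinates); the wrist camera has in their place "tool_from_camera" (4x4, takes a point from camera to tool coordinates, whose origin is the TCP and whose axes are the flange's). Camera axes: x right, y down, z forward; pixel columns grow to the right and rows downward; lengths in mm; the calibration is good to about 2 mm. A picture is of the moment at which its call begins: read the wrist's pose just before it.
A pose or a line that the arm cannot do raises r.Unreachable and nothing moves.
- job.hand_in(): hands the job in, once; it reports no verdict.
The state is a dict: "clock": time; "joints": joint angles; "qvel": joint speeds; "joint_efforts": joint torques, N m; "tcp_pos": TCP position; "tcp_rot": TCP orientation; "ft_force": force on the tool from outside, world axes, zero at the start; "wrist_torque": the same for the moment, N m; "opening": finger opening in mm.
Only numpy, scipy, OpenCV 4.12 (cv2) and the standard library are available. Lean on these libraries where they do the work, as an engineer would, in place of code of your own. Each camera call takes 0.05 s, during which the arm holds its last target. There are 200 camera calls.

TASK

Put every shock on the holding fixture, one to a station, dial up and dial end towards the robot, both eyelets fully down over the pins. Set each shock's dial to four clicks out: clockwise until you feel it stop, then back four clicks anticlockwise. When all are on, lower the keeper bar over the far row of pins so that it lies flat on the eyelets, and leave the oil bottle, tray and spanner where they are.

Things in the scene. Friction and masses are not known exactly. Their poses are not given: they have to be found in the camera images.
- shock_A: One of up to three identical bike air shocks (absent ones read None), 0.3 to 0.45 kg, lying flat, dial up. Origin: centre of its underside; x from dial end to rod end. In mm: round can 44 diameter, axis at z 22, x -30 to 32 (grip it here, across y; centre of mass near x -8); square head x -67 to -30, 44 wide, z 0 to 46; rod 12 diameter to the far eyelet; rest: see shock_B.
- shock_B: As shock_A. Each shock has an eyelet with upright bore at either end, at x -82.5 and +82.5 mm: bore 15, outside 26 diameter, z 10 to 34.
- shock_C: As shock_A.
- dial_A: Round knurled damping dial on top of shock_A's head, 30 mm diameter, 18 tall, white index line on top. Origin: on its axis, centre of its underside (x -48.5, z 46.5 mm of the shock); its x axis points along the index line. It has a click every 20 degrees, takes about 0.07 N m to pass one and settles into the nearest. Clockwise from above closes it; see dial_B.
- dial_B: As dial_A, on shock_B. Fully closed is a hard stop, on a click. No mark shows where it is and it differs from shock to shock: it is found by feel. Fingers slip round the dial when turned on against the stop, which does no harm. The whole range is 15 clicks; each dial starts 6 to 11 clicks out.
- dial_C: As dial_A, on shock_C.
- needle_A_tip (a point): Tip of the needle valve inside shock_A's head, out of sight. The dial screws it up 1 mm a turn (0.056 mm a click: too fine to read off); the setting is judged by it.
- needle_B_tip (a point): Tip of the needle valve inside shock_B's head, out of sight. The dial screws it up 1 mm a turn (0.056 mm a click: too fine to read off); the setting is judged by it.
- needle_C_tip (a point): Tip of the needle valve inside shock_C's head, out of sight. The dial screws it up 1 mm a turn (0.056 mm a click: too fine to read off); the setting is judged by it.
- fixture: Holding fixture on the bench, fixed: plate 235 (x) by 310 (y) by 12 mm. Three stations, at y -100, 0, 100, each a near pin (x -82.5) and a far pin (x 82.5). Heights over the bench: shoulder (20 diameter) to 30; pin (12 diameter) straight to 52, tapered tip at 60; far pins taller, to 68, tip 76. A seated shock's eyelets rest on the shoulders, its underside at 20. Origin: centre of its underside; x away from the robot.
- keeper: Keeper bar: flat aluminium bar 30 (x) by 250 (y) by 10 (z), 0.19 kg, lying on the bench, with three through holes of 15 diameter along its middle line at y -100, 0, +100. Origin: centre of its underside, in the middle hole. Fitted, its underside lies on the eyelets' top faces, 54 above the bench.
- oil: Bystander: white oil bottle, 68 diameter, 190 tall, on the bench to the left. Origin: centre of its underside. Leave it alone.
- tray: Bystander: grey parts tray 150 by 100 by 35, on the bench to the right. Origin: centre of its underside. Leave it alone.
- spanner: Bystander: steel spanner 180 long lying on the bench left of the fixture. Origin: middle of its underside. Leave it alone.

How it is judged:
By the outcome, as a careful person would: the job done as asked, in the order asked, and still so for the second after the job is handed in, with the robot touching nothing.
Of shock_A, shock_B, shock_C only 2 to 3 are there at a start; the rules pass over those that are not, and their reading is None.
At some moment in a run one of shock_A, shock_B, shock_C, keeper may be knocked a few centimetres aside while the robot is not near it.
Once in a run the grip may slacken for a moment while it holds something.
It also fails if it takes over 210 s, if anything falls off the work surface, if the arm or the gripper's body presses on something with over 40 N, if the wrist force passes 120 N, or if a joint passes its speed limit or range.

## Working session

There is one attempt and no reset: what is moved stays moved. The work goes in short steps, each a Python script; the robot and the scene stay as the last script left them, time stands still between calls to the robot, and variables do not carry over. Pictures are saved under pics/ and viewed, about 12 in all and at most 16, crops included, and the job is handed in when it is done.

```bash
ls; mkdir -p pics
cat > a.py <<'E'
from station import r,set_gripper,planner,sensors,eyes,job
import cv2,numpy as np
for n in ("scene","side"):
    f=eyes.grab_frame(n); np.savez(f"{n}.npz",**f)
    cv2.imwrite(f"pics/{n}0.png",cv2.resize(f["img"][:,:,::-1],None,fx=1.5,fy=1.5))
    print(n,f["camera_matrix"].tolist(),f["dist"],f["extrinsics"].round(3).tolist())
f=eyes.grab_frame("wrist");print(f["tool_from_camera"].round(3).tolist())
s=sensors.sense();print(s)
E
python3 a.py
```

```text
pics
scene [[359.18261384304975, 0.0, 256.92032857726497], [0.0, 359.18261384304975, 186.2237855621084], [0.0, 0.0, 1.0]] [-0.07834038  0.          0.          0.          0.        ] [[0.372, 0.64, -0.673, 1213.26], [0.928, -0.261, 0.265, -329.382], [-0.006, -0.723, -0.691, 776.901], [0.0, 0.0, 0.0, 1.0]]
side [[455.9835616249814, 0.0, 259.3699289777546], [0.0, 455.9835616249814, 190.45713081213225], [0.0, 0.0, 1.0]] [-0.09041867  0.          0.          0.          0.        ] [[-0.745, -0.487, 0.456, -166.875], [-0.667, 0.557, -0.495, 672.049], [-0.013, -0.673, -0.74, 1170.346], [0.0, 0.0, 0.0, 1.0]]
[[-0.001, -0.951, -0.31, 80.122], [1.0, -0.001, -0.0, 0.062], [-0.0, -0.31, 0.951, -128.066], [0.0, 0.0, 0.0, 1.0]]
{'clock': 0.15, 'joints': array([-1.19176947e+00,  1.16385778e-01,  1.44211023e+00, -7.03439790e-06,
        1.58400329e+00, -3.78165864e-02]), 'qvel': array([-0.00083598, -0.00243849, -0.00221351, -0.0006396 , -0.00027664,
       -0.0003492 ]), 'joint_efforts': array([ 1.62209286e-03, -7.32506561e+01, -6.32848406e+01, -1.09926218e-04,
        4.89845537e-03,  3.08352230e-05]), 'tcp_pos': array([ 273.22239604, -617.08701396,  244.72601234]), 'tcp_rot': array([-4.46141175e-04,  9.78358613e-01,  2.06915969e-01, -8.04298581e-05]), 'ft_force': array([-0.09805597,  0.12236012, -0.29930853]), 'wrist_torque': array([ 0.06072995, -0.00283038, -0.03756399]), 'opening': 85.37947933171584}
```

View pics/scene0.png

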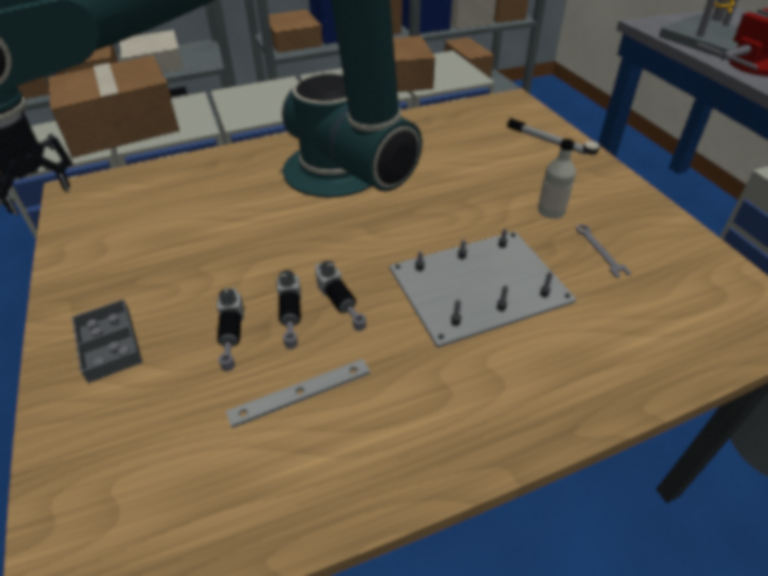

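View pics/side0.png

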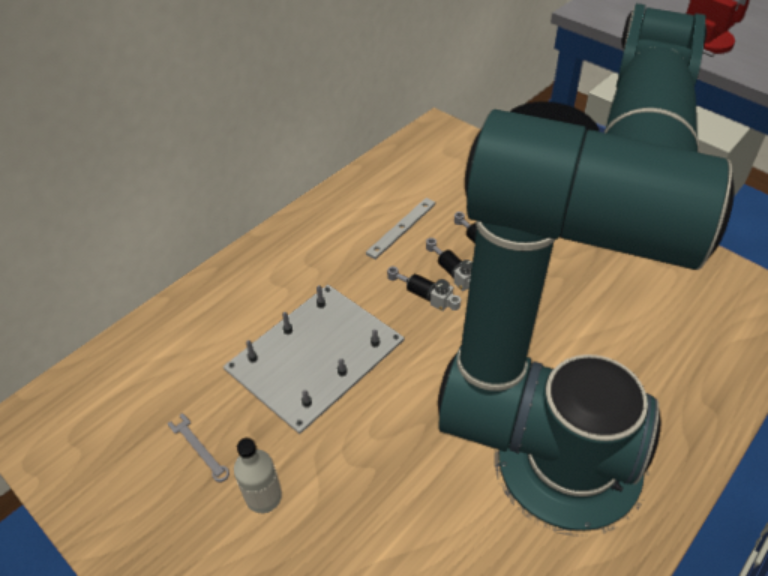

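The scene view shows three shocks (229,325), (289,305), (340,292), the keeper from (232,418) to (368,370) and the fixture right of centre. The spanner and oil bottle are to its right in the picture, and the tray is at far left.

```bash
cat > h.py <<'E'
from station import r,set_gripper,planner,sensors,eyes,job
import cv2,numpy as np
from scipy.spatial.transform import Rotation as R
def down(yaw):   # tool z down, tool x at world yaw (about z)
    q=(R.from_euler('z',yaw)*R.from_euler('x',np.pi)).as_quat(); return [q[3],q[0],q[1],q[2]]
def rot(q): return R.from_quat([q[1],q[2],q[3],q[0]]).as_matrix()
def ray(uv,f,T,z):
    uv=np.array(uv,float).reshape(-1,1,2)
    n=cv2.undistortPoints(uv,f["camera_matrix"],f["dist"])[:,0]
    d=np.c_[n,np.ones(len(n))]@T[:3,:3].T; o=T[:3,3]
    return o+d*((np.broadcast_to(z,len(d))-o[2])/d[:,2])[:,None]
def wrist():
    s=sensors.sense(); f=eyes.grab_frame("wrist"); T=np.eye(4); T[:3,:3]=rot(s["tcp_rot"]); T[:3,3]=s["tcp_pos"]
    f["T"]=T@f["tool_from_camera"]; return f
def save(f,name,box=None,fx=1.5):
    im=f["img"][:,:,::-1]
    if box: im=im[box[1]:box[3],box[0]:box[2]]
    cv2.imwrite(f"pics/{name}.png",cv2.resize(im,None,fx=fx,fy=fx,interpolation=cv2.INTER_CUBIC))
E
python3 - <<'E'
from h import *
f=dict(np.load("scene.npz"));T=f["extrinsics"]
def p(l,z): print(ray(np.array(l)/1.5,f,T,z)[:,:2].round(0).tolist())
print("fix corners");p([(390,266),(441,343),(574,298),(516,234)],12)
print("near tips");p([(420,254),(463,243),(503,232)],58)
print("far tips");p([(457,303),(503,288),(548,275)],74)
print("shock C/B/A dial top, far eye");p([(229,293),(287,274),(326,266)],64);p([(227,362),(291,341),(359,321)],34)
print("keeper holes");p([(242,411),(299,389),(353,369)],10)
print(planner.ik([500,0,300],down(0)),planner.ik([500,0,300],down(np.pi)))
E
```

```text
fix corners
[[435.0, -12.0], [664.0, -4.0], [661.0, 293.0], [443.0, 293.0]]
near tips
[[471.0, 39.0], [473.0, 137.0], [473.0, 233.0]]
far tips
[[635.0, 37.0], [633.0, 134.0], [635.0, 233.0]]
shock C/B/A dial top, far eye
[[443.0, -342.0], [433.0, -227.0], [440.0, -150.0]]
[[579.0, -376.0], [574.0, -260.0], [575.0, -131.0]]
keeper holes
[[670.0, -373.0], [663.0, -273.0], [657.0, -173.0]]
[-5.10221344e-02 -2.78225481e-01  1.72480948e+00 -4.44089210e-16
  1.69500866e+00  1.51977419e+00] [-0.05102213 -0.27822548  1.72480948  0.          1.69500866 -1.62181846]
```

```bash
cat >> h.py <<'E'
def cam_over(x,y,h,yaw=0):  # TCP position s.t. image centre looks at bench (x,y), TCP height h
    off=80.1-.31/.951*(h+128); c,s=np.cos(yaw),np.sin(yaw)
    return [x-off*c,y-off*s,h]
E
python3 - <<'E'
from h import *
r.movep(cam_over(545,-250,330),down(0)); f=wrist(); save(f,"w1"); np.savez("w1.npz",**f)
print(f["camera_matrix"][0],f["dist"],f["T"].round(2).tolist())
r.movep(cam_over(553,136,330),down(0)); f=wrist(); save(f,"w2"); np.savez("w2.npz",**f); print(f["T"].round(2).tolist(),sensors.sense()["clock"])
E
```

```text
[306.17929572   0.         254.84756309] [-0.0116363  0.         0.         0.         0.       ] [[-0.0, -0.95, -0.31, 694.02], [-1.0, 0.0, 0.0, -250.59], [0.0, 0.31, -0.95, 457.82], [0.0, 0.0, 0.0, 1.0]]
[[-0.0, -0.95, -0.31, 702.57], [-1.0, 0.0, 0.0, 135.14], [0.0, 0.31, -0.95, 458.02], [0.0, 0.0, 0.0, 1.0]] 3.525
```

View pics/w1.png

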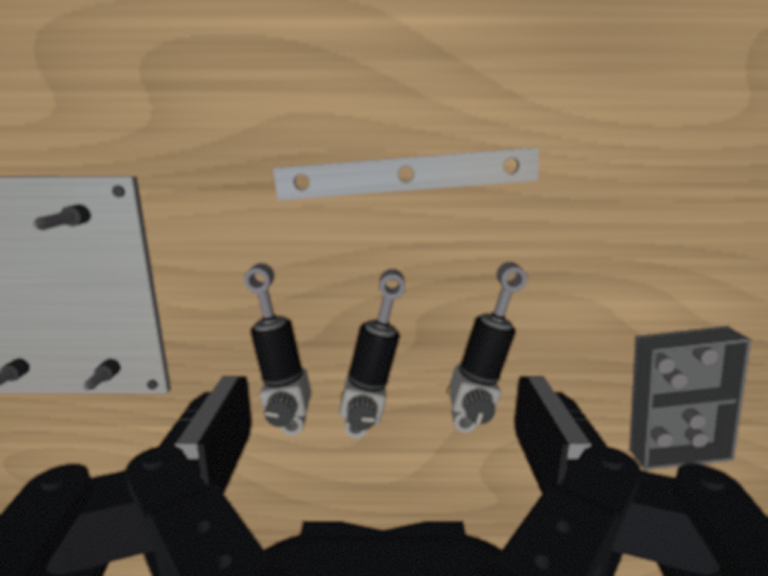

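View pics/w2.png

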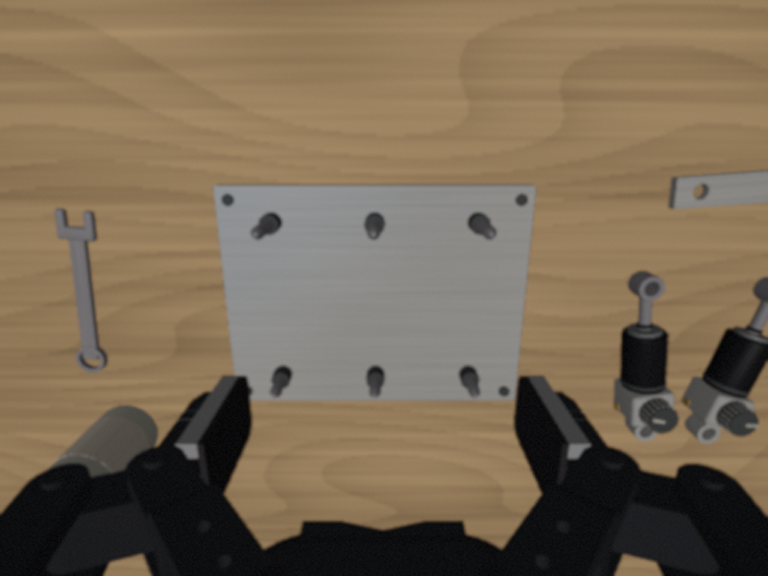

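Wrist view 1 shows the far eyelets at (259,277), (392,283), (512,275), the dials at (281,409), (362,411), (477,405), and the keeper holes at (302,182), (406,174), (512,166). View 2 shows the whole fixture plate, with pin tips at about (259,233), (374,235), (489,234) and (276,391), (375,391), (475,391).

Run:
```python
from h import *
f=dict(np.load("w1.npz"))
P=lambda l,z,f:ray(np.array(l)/1.5,f,f["T"],z)[:,:2]
e=P([(259,277),(392,283),(512,275)],34,f); d=P([(281,409),(362,411),(477,405)],64.5,f)
for a,b in zip(e,d):
    v=a-b; u=v/np.linalg.norm(v); print("eye",a.round(1),"dial",b.round(1),"len(131)",np.linalg.norm(v).round(1),"yaw",np.degrees(np.arctan2(*v[::-1])).round(1),"origin",(a-82.5*u).round(1))
print("keeper",P([(302,182),(406,174),(512,166)],10,f).round(1).tolist())
g=dict(np.load("w2.npz"))
print("far",P([(259,233),(374,235),(489,234)],76,g).round(1).tolist()); print("near",P([(276,391),(375,391),(475,391)],60,g).round(1).tolist())
print("corner",P([(215,185),(535,185)],12,g).round(1).tolist())
im=cv2.resize(g["img"][:,:,::-1][130:280,140:360],None,fx=3.5,fy=3.5,interpolation=cv2.INTER_CUBIC);cv2.imwrite("pics/w2c.png",im)
```

```text
eye [ 568.4 -131.7] dial [ 441.7 -150.3] len(131) 128.1 yaw 8.4 origin [ 486.8 -143.7]
eye [ 562.1 -259.8] dial [ 439.3 -230.2] len(131) 126.3 yaw -13.6 origin [ 481.9 -240.5]
eye [ 569.9 -375.2] dial [ 445.8 -343.3] len(131) 128.1 yaw -14.4 origin [ 490.  -354.7]
keeper [[655.7, -174.0], [662.9, -273.1], [670.1, -373.2]]
far [[628.1, 238.9], [626.2, 142.1], [626.8, 45.2]]
near [[467.8, 240.0], [467.7, 142.7], [467.4, 44.3]]
corner [[662.1, 294.4], [661.3, -10.5]]
```

View pics/w2c.png

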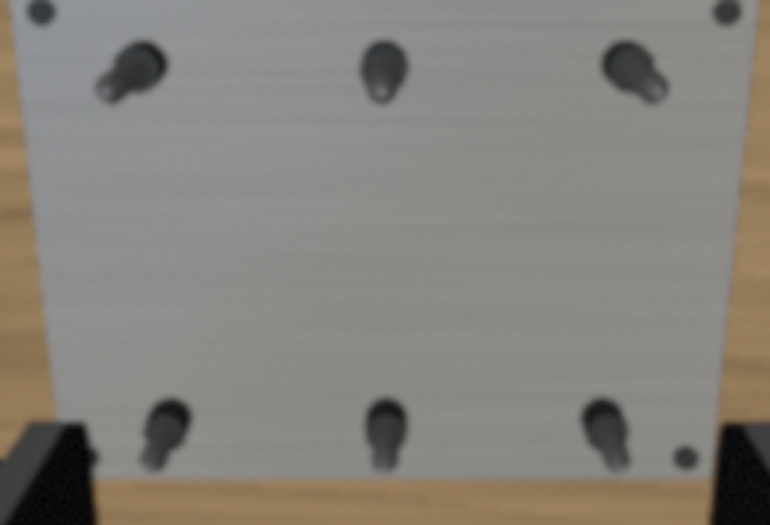

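Scale in the wrist view reads about 2% short, so I'll fit the fixture pose by PnP. Then I'll pick the first shock and look at its far eyelet over the pin.

```bash
cat >> h.py <<'E'
def pick(o,yaw):
    """o: shock origin xy, yaw rad: grip at shock x -8"""
    x,y=o[0]-8*np.cos(yaw),o[1]-8*np.sin(yaw)
    set_gripper(72); r.movep([x,y,120],down(yaw)); 
    hit=r.move_straight([x,y,17],velocity=110,guard=15)
    set_gripper(20,90); s=sensors.sense(); print("pick hit",hit,"z",s["tcp_pos"][2].round(1),"open",s["opening"].round(1))
    r.move_straight([x,y,150],velocity=150); print("open after lift",sensors.sense()["opening"].round(1),"Fz",sensors.sense()["ft_force"].round(1))
E
python3 - <<'E'
from h import *
g=dict(np.load("w2.npz"))
obj=np.array([[82.5,100,76],[82.5,0,76],[82.5,-100,76],[-82.5,100,60],[-82.5,0,60],[-82.5,-100,60],[117.5,155,12],[117.5,-155,12]],float)
px=np.array([(170,156.3),(249.1,157.4),(328.3,156.6),(183.7,262.6),(250,262.6),(317.1,262.3),(143.6,123.3),(356.5,123.3)])
ok,rv,t=cv2.solvePnP(obj,px,g["camera_matrix"],g["dist"])
e=cv2.projectPoints(obj,rv,t,g["camera_matrix"],g["dist"])[0][:,0]-px; print("resid",e.round(1).tolist())
M=np.eye(4);M[:3,:3]=cv2.Rodrigues(rv)[0];M[:3,3]=t[:,0];W=g["T"]@M
print("fixture",W[:3,3].round(1),R.from_matrix(W[:3,:3]).as_euler('xyz',degrees=True).round(2))
# depth check at plate centre
u,v=249,205; print("depth",g["depth"][v,u]); 
n=cv2.undistortPoints(np.array([[[u,v]]],float),g["camera_matrix"],g["dist"])[0,0]; print("plate z by depth",(g["T"]@np.r_[np.r_[n,1]*g["depth"][v,u],1])[:3].round(1))
v,u=40,250; n=cv2.undistortPoints(np.array([[[u,v]]],float),g["camera_matrix"],g["dist"])[0,0]; print("bench z by depth",(g["T"]@np.r_[np.r_[n,1]*g["depth"][v,u],1])[:3].round(1))
pick((486.5-1,-144),np.radians(8.4))
r.movep([546,242,150],down(0)); f=wrist(); save(f,"hover1"); print(sensors.sense()["opening"],sensors.sense()["clock"],sensors.sense()["joints"].round(2))
E
```

```text
resid [[1.1, 0.3], [0.1, -0.8], [-1.0, -0.0], [-0.0, -0.1], [0.2, -0.0], [-0.4, 0.3], [-0.9, 0.3], [0.9, 0.1]]
fixture [543.7 142.3  -5.6] [-0.2  -0.64 -0.07]
depth 475.65326
plate z by depth [537.2 144.4  11.6]
bench z by depth [771.2 141.3   0.8]Traceback (most recent call last):
  File "<stdin>", line 13, in <module>
  File "h.py", line 27, in pick
    set_gripper(20,90); s=sensors.sense(); print("pick hit",hit,"z",s["tcp_pos"][2].round(1),"open",s["opening"].round(1))
                                                                                                    ^^^^^^^^^^^^^^^^^^
AttributeError: 'float' object has no attribute 'round'
```

```bash
sed -i 's/s\["opening"\].round(1)/round(float(s["opening"]),1)/; s/sensors.sense()\["opening"\].round(1)/round(float(sensors.sense()["opening"]),1)/' h.py
python3 - <<'E'
from h import *
s=sensors.sense();print(s["tcp_pos"].round(1),s["opening"],s["ft_force"].round(1))
p=s["tcp_pos"];r.move_straight([p[0],p[1],150])
s=sensors.sense();print(s["opening"],s["ft_force"].round(1))
r.movep([546-8,242,150],down(0)); f=wrist(); save(f,"hover1"); s=sensors.sense();print(s["opening"],s["clock"],s["joints"].round(2),s["tcp_pos"].round(1),s["ft_force"].round(1))
E
```

```text
[ 478.1 -145.3   18.1] 41.86817411006132 [-2.3  1.3  9.6]
41.768757203214676 [ 0.7  0.4 -3.7]
41.47202843127397 9.25 [ 0.38 -0.03  1.75 -0.    1.42  1.95] [538.3 241.  150. ] [-0.4 -0.1 -3.8]
```

View pics/hover1.png

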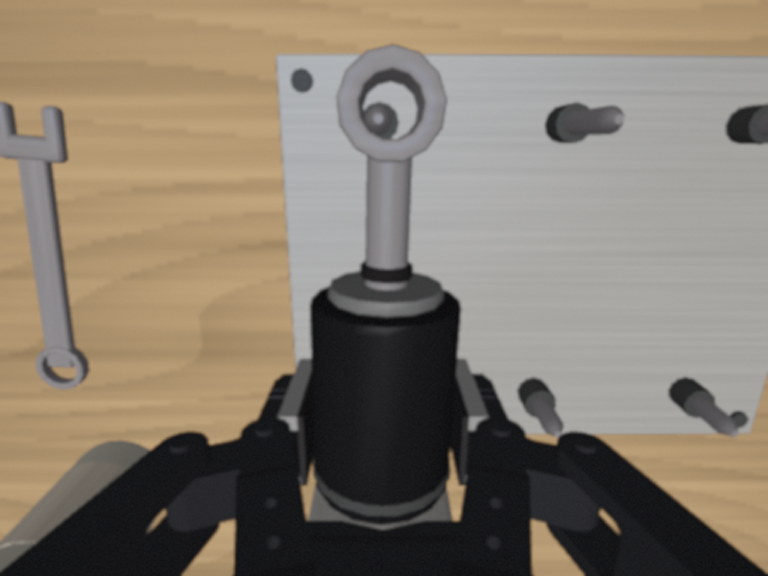

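```bash
cat >> h.py <<'E'
def feats(f,eye,tip,ez,tz=76):
    """world xy of eyelet top and pin tip from 1.5x pixels; with cam z +0 and +6"""
    for dz in (0,6):
        T=f["T"].copy(); T[2,3]+=dz
        a=ray(np.array(eye)/1.5,f,T,ez)[0,:2]; b=ray(np.array(tip)/1.5,f,T,tz)[0,:2]; print("eye",a.round(1),"tip",b.round(1),"move by",(b-a).round(1))
E
python3 - <<'E'
from h import *
f=wrist(); np.savez("hv.npz",**f)
feats(f,(391,103),(386,119),166)
d=f["depth"]; print("eye ring depth",[round(float(d[int(y/1.5),int(x/1.5)]),1) for x,y in ((345,103),(437,103),(391,150),(391,56))],"rod",d[140,259],"plate",d[150,330],"inside",d[79,257])
im=f["img"][20:120,210:310,::-1]; cv2.imwrite("pics/hv1c.png",cv2.resize(im,None,fx=6,fy=6,interpolation=cv2.INTER_CUBIC))
E
```

```text
eye [626.3 239.1] tip [626.5 239.5] move by [0.2 0.4]
eye [626.7 238.9] tip [626.8 239.4] move by [0.  0.5]
eye ring depth [104.2, 104.9, 107.1, 101.7] rod 118.14492 plate 268.26288 inside 193.3994
```

View pics/hv1c.png

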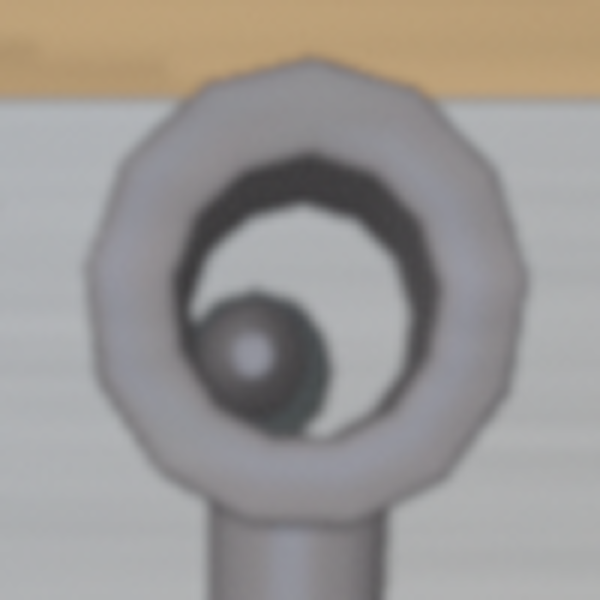

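The crop shows the pin tip through the bore at left-below centre: tip (252,355), eyelet centre (307,290) in crop pixels. I'll automate that measurement from depth.

```bash
cat >> h.py <<'E'
def cloud(f):
    h,w=f["depth"].shape; uv=np.stack(np.meshgrid(np.arange(w),np.arange(h)),-1).reshape(-1,1,2).astype(float)
    n=cv2.undistortPoints(uv,f["camera_matrix"],f["dist"])[:,0]
    d=f["depth"].reshape(-1,1); P=np.c_[n,np.ones(len(n))]*d
    P=P@f["T"][:3,:3].T+f["T"][:3,3]; P[d[:,0]==0]=np.nan; return P.reshape(h,w,3)
def servo(f,ez,near,tz=76):
    """eyelet top centre & pin tip, world xy, by depth segmentation; near=expected xy of pin"""
    P=cloud(f); rr=np.hypot(P[...,0]-near[0],P[...,1]-near[1])
    m=((abs(P[...,2]-ez)<4)&(rr<30)).astype(np.uint8)
    m[int(f["rod_row"]) if "rod_row" in f else 400:]=0
    m=cv2.morphologyEx(m,cv2.MORPH_OPEN,np.ones((3,3)))
    pts=cv2.findNonZero(m); (c,rad)=cv2.minEnclosingCircle(pts)
    t=(P[...,2]>tz-9)&(P[...,2]<tz+6)&(rr<14); 
    v,u=np.nonzero(t); 
    tip=np.array([u.mean(),v.mean()]) if len(u) else np.array([np.nan]*2); zt=np.nanmax(P[...,2][t]) if len(u) else 0
    a=ray(c,f,f["T"],ez)[0,:2]; b=np.array([P[...,0][t].mean(),P[...,1][t].mean()]) if len(u) else tip
    print("eye px",np.round(c,1),"rad",round(rad,1),"xy",a.round(1),"| tip px",tip.round(1),"n",len(u),"ztop",round(float(zt),1),"xy",b.round(1),"move",(b-a).round(1)); return b-a,a,b
E
python3 - <<'E'
from h import *
f=dict(np.load("hv.npz")); servo(f,166,(627,240))
feats(f,(391.9,102.5),(378,118.8),166)
P=cloud(f); print("eyelet z",[P[int(y/1.5),int(x/1.5)].round(1).tolist() for x,y in ((345,103),(437,103),(391,150),(391,56))]); print("tip patch",P[79,252].round(1),P[81,254].round(1))
E
```

```text
eye px [260.6  68.7] rad 39.0 xy [626.3 239.1] | tip px [251.6  79.2] n 260 ztop 76.8 xy [626.8 243.1] move [0.5 4. ]
eye [626.4 238.9] tip [626.6 242.8] move by [0.2 3.9]
eye [626.9 238.7] tip [626.9 242.8] move by [0.  4.1]
eyelet z [[626.6, 249.5, 165.8], [626.6, 228.6, 165.0], [616.1, 239.3, 166.2], [636.2, 239.3, 165.3]]
tip patch [626.7 242.8  76. ] [625.6 241.5  74.7]
```

```bash
cat >> h.py <<'E'
def axis_yaw(f,uz,near):
    """yaw (deg) of held shock: line through rod + can centre points, uz=underside height"""
    P=cloud(f).reshape(-1,3); P=P[~np.isnan(P[:,0])]; X=[];Y=[]
    for x in np.arange(near[0]-62,near[0]-14,2):
        q=P[(abs(P[:,0]-x)<1)&(P[:,2]>uz+18)&(P[:,2]<uz+50)&(abs(P[:,1]-near[1])<26)]
        if len(q)>8: X.append(x); Y.append((q[:,1].max()+q[:,1].min())/2)
    c=np.polyfit(X,Y,1); print("axis yaw deg",np.degrees(np.arctan(c[0])).round(2),"rms",np.std(np.array(Y)-np.polyval(c,X)).round(2),"n",len(X)); return c
E
python3 - <<'E'
from h import *
f=dict(np.load("hv.npz")); c=axis_yaw(f,132,(626.5,239)); print("at eye",np.polyval(c,626.5).round(1),"tcp",np.polyval(c,538.3).round(1))
print(f["T"].round(4).tolist())
E
```

```text
axis yaw deg -2.07 rms 0.3 n 24
at eye 238.9 tcp 242.1
[[-0.0024, -0.9508, -0.3099, 618.3608], [-1.0, 0.0024, 0.0003, 241.1048], [0.0004, 0.3099, -0.9508, 278.0527], [0.0, 0.0, 0.0, 1.0]]
```

```bash
cat >> h.py <<'E'
def measure(dz=18):
    """held shock: returns move,(yaw deg of shock) near current far pin guess under eyelet"""
    s=sensors.sense(); p=s["tcp_pos"]; f=wrist(); yaw=np.arctan2(rot(s["tcp_rot"])[1,0],rot(s["tcp_rot"])[0,0])
    near=p[:2]+89*np.array([np.cos(yaw),np.sin(yaw)]); m,a,b=servo(f,p[2]-dz+34,near); c=axis_yaw(f,p[2]-dz,a); return m,np.degrees(np.arctan(c[0])),f
E
python3 - <<'E'
from h import *
a=np.radians(2.0); 
# eye is at (88,-2.1) from TCP; rotate
v=R.from_euler('z',a).as_matrix()[:2,:2]@np.array([626.4-538.3,239-241.0]); t=np.array([626.7,242.9])-v
r.move_straight([t[0],t[1],112],down(a)); m,y,f=measure(); save(f,"h2",(180,0,340,120),4)
r.move_straight([t[0]+m[0],t[1]+m[1],100],down(a)); m,y,f=measure(); print(sensors.sense()["tcp_pos"].round(1))
E
```

```text
eye px [260.6  68.7] rad 39.0 xy [626.6 242.6] | tip px [257.3  76.6] n 404 ztop 77.2 xy [626.7 243.2] move [0.1 0.7]
axis yaw deg 0.46 rms 0.25 n 24
eye px [260.6  68.7] rad 39.0 xy [626.6 243.7] | tip px [259.8  75.6] n 467 ztop 77.5 xy [626.7 243.2] move [ 0.1 -0.4]
axis yaw deg 0.24 rms 0.29 n 24
[538.7 242.5 100.4]
```

```bash
cat >> h.py <<'E'
def lower(x,y,z,yaw,v=40,g=12):
    hit=r.move_straight([x,y,z],down(yaw),velocity=v,guard=g); s=sensors.sense(); print("hit",hit,s["tcp_pos"].round(1),"F",s["ft_force"].round(1),"M",s["wrist_torque"].round(2),"open",round(float(s["opening"]),1),"t",s["clock"]); return hit,s
E
python3 - <<'E'
from h import *
a=np.radians(1.7)
lower(538.7,243-.0,37,a)
E
```

```text
hit True [538.7 243.   38.2] F [-0.7 -1.   6.1] M [-0.14  0.17 -0.01] open 41.4 t 11.5083
```

Seated at TCP z 38.2 (nominal 38). I'll release, then find the dial axis from two opposite yaws to cancel the camera bias.

```bash
cat >> h.py <<'E'
def dialpos(f,near,ztop=84.5,rmax=25):
    P=cloud(f); m=((abs(P[...,2]-ztop)<4)&(np.hypot(P[...,0]-near[0],P[...,1]-near[1])<rmax)).astype(np.uint8)
    m=cv2.morphologyEx(m,cv2.MORPH_OPEN,np.ones((3,3)))
    c,rad=cv2.minEnclosingCircle(cv2.findNonZero(m)); z=np.nanmedian(P[...,2][m>0])
    xy=ray(c,f,f["T"],ztop)[0,:2]; print("dial px",np.round(c,1),"rad",round(rad,1),"z",z.round(1),"xy",xy.round(1)); return xy,c
def index(f,c,name=None):
    """world yaw of dial's white line (deg, mod 180) from pixels brighter than the rest of the top"""
    g=cv2.cvtColor(f["img"],cv2.COLOR_RGB2GRAY).astype(float); v,u=np.mgrid[:384,:512]; k=np.hypot(u-c[0],v-c[1])<18
    if name: save(f,name,tuple(int(q) for q in (c[0]-35,c[1]-35,c[0]+35,c[1]+35)),6)
    t=np.percentile(g[k],90); s=k&(g>max(t,140)); uv=np.c_[u[s],v[s]].astype(float)
    if len(uv)<4: print("no line",t); return None
    X=ray(uv,f,f["T"],84.5)[:,:2]; w=np.linalg.svd(X-X.mean(0))[2][0]; cen=ray(c,f,f["T"],84.5)[0,:2]
    d=X.mean(0)-cen; w=w*np.sign(w@d); a=np.degrees(np.arctan2(w[1],w[0])); print("index yaw",a.round(1),"n",len(uv),"centroid off",d.round(1)); return a
E
python3 - <<'E'
from h import *
set_gripper(62); p=sensors.sense()["tcp_pos"]; r.move_straight([p[0],p[1],120],velocity=200)
for i,a in enumerate((0,np.pi)):
    r.movep([496,243,215],down(a)); r.wait(.2); f=wrist(); np.savez(f"d{i}.npz",**f); xy,c=dialpos(f,(496,243)); index(f,c,f"dial{i}")
print(sensors.sense()["joints"].round(2),sensors.sense()["clock"])
a=cv2.imread("pics/dial0.png");b=cv2.imread("pics/dial1.png");cv2.imwrite("pics/dd.png",cv2.resize(np.hstack([a,b]),(800,400)))
E
```

```text
dial px [254.1 187.5] rad 17.3 z 83.8 xy [496.9 243.5]
index yaw 44.0 n 60 centroid off [-1.5  8. ]
dial px [254.3 184.6] rad 17.1 z 83.9 xy [493.7 242.5]
index yaw 87.1 n 54 centroid off [4.1 3.2]
[ 0.41 -0.14  1.75 -0.    1.54 -1.16] 16.0583
```

View pics/dd.png

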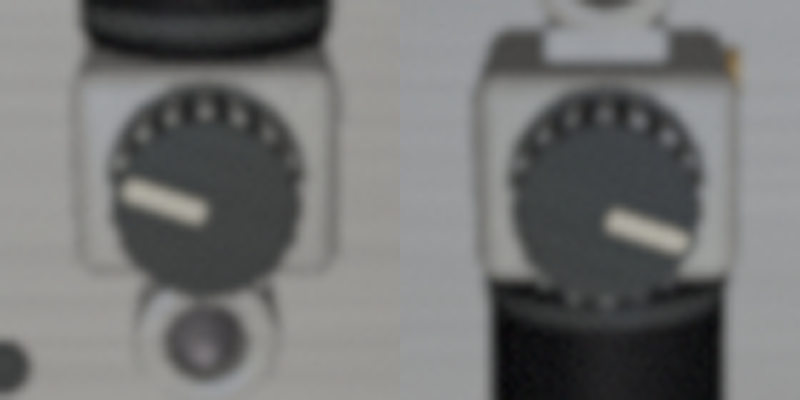

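```bash
cat >> h.py <<'E'
def index2(f,c_xy,ztop=84.5,rmax=13.5):
    """signed world yaw (deg) of the index line: bright elongated blob within rmax mm of the axis c_xy"""
    P=ray(np.stack(np.meshgrid(np.arange(512),np.arange(384)),-1).reshape(-1,2),f,f["T"],ztop)[:,:2].reshape(384,512,2)-c_xy
    g=cv2.cvtColor(f["img"],cv2.COLOR_RGB2GRAY).astype(float); k=np.hypot(P[...,0],P[...,1])<rmax
    med=np.median(g[k]); s=(k&(g>med+45)).astype(np.uint8)
    n,l,st,ce=cv2.connectedComponentsWithStats(s)
    if n<2: return None
    b=1+np.argmax(st[1:,4]); X=P[l==b]
    if len(X)<5: return None
    w=np.linalg.svd(X-X.mean(0))[2][0]; w=w*np.sign(w@X.mean(0)); return float(np.degrees(np.arctan2(w[1],w[0])).round(1)),len(X)
def bias(f,yaw):  # camera bias found at two yaws (tool frame x +1.6, lateral .5): shift T
    T=f["T"].copy(); c,s=np.cos(yaw),np.sin(yaw); T[:2,3]-=np.array([[c,-s],[s,c]])@[1.6,.5]; f["T"]=T; return f
def wristb():
    m=rot(sensors.sense()["tcp_rot"]); return bias(wrist(),np.arctan2(m[1,0],m[0,0]))
E
python3 - <<'E'
from h import *
for i,a in enumerate((0,np.pi)):
    f=bias(dict(np.load(f"d{i}.npz")),a); print(index2(f,np.array([495.3,243.0])))
x,y=495.3,243.0
j=planner.ik([x,y,83],down(np.pi)); print(j.round(3))
yaw0=np.pi+(2.6+j[5])   # j6=-2.6
set_gripper(55); r.movep([x,y,130],down(yaw0)); print(lower(x,y,83,yaw0,v=80,g=10)); set_gripper(10,40)
s=sensors.sense(); print(s["opening"],s["ft_force"].round(1),s["joints"].round(3),s["clock"])
f=wristb(); save(f,"grip1"); print(index2(f,np.array([x,y])))
E
```

```text
(72.1, 68)
(71.9, 58)
[ 0.41  -0.06   1.89   0.     1.311 -1.161]
hit False [495.4 243.1  83.2] F [ 0.6 -0.4 -0.2] M [-0.01  0.    0.02] open 55.3 t 18.3333
(False, {'clock': 18.3333, 'joints': array([ 4.09893626e-01, -5.99504151e-02,  1.88975570e+00, -1.26019060e-05,
        1.31159366e+00, -2.59997561e+00]), 'qvel': array([-0.00042414, -0.00651881, -0.0063361 , -0.00032351,  0.00081259,
        0.0008276 ]), 'joint_efforts': array([-4.63106087e-03, -5.26487732e+01, -5.78311014e+01, -7.70129645e-05,
       -2.76942167e-02,  1.26290419e-03]), 'tcp_pos': array([495.44547499, 243.07286775,  83.21641012]), 'tcp_rot': array([ 9.03910176e-05, -6.59037317e-01,  7.52110235e-01, -3.53138775e-05]), 'ft_force': array([ 0.57047133, -0.38184349, -0.2098109 ]), 'wrist_torque': array([-0.01199416,  0.00136385,  0.0156916 ]), 'opening': 55.271038282928224})
28.440480292330218 [-1.7 -0.   6.4] [ 0.41  -0.061  1.889  0.     1.312 -2.6  ] 18.6833
(70.4, 143)
```

View pics/grip1.png

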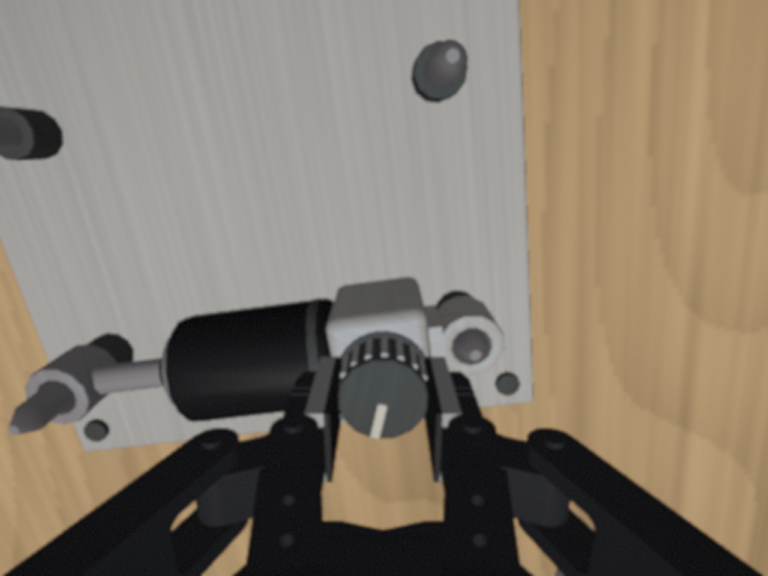

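```bash
cat >> h.py <<'E'
def wrap(a): return (a+180)%360-180
def turn(deg,step=20,xy=None,stop=False,log=None):
    """turn gripped dial by deg (+ = clockwise from above); prints tool angle, index yaw, Mz, opening per step"""
    j=np.array(sensors.sense()["joints"]); j0=j[5]; n=int(np.ceil(abs(deg)/step)); last=None; small=0
    for i in range(1,n+1):
        q=j.copy(); q[5]=j0+np.radians(deg*i/n); r.set_joints(q); s=sensors.sense(); f=wristb(); a=index2(f,np.array(xy))
        d=None if a is None or last is None else round(wrap(a[0]-last),1)
        print(f"{deg*i/n:7.1f} idx {a} d {d} Mz {s['wrist_torque'][2]:.3f} F {s['ft_force'].round(0)} op {s['opening']:.1f} t {s['clock']:.1f}")
        if a: last=a[0]
        small=small+1 if d is not None and abs(d)<6 else 0
        if stop and small>=2: return last
    return last
def grip_dial(x,y,z=85):
    j=planner.ik([x,y,z],down(np.pi)); yaw=np.pi+2.6+j[5]
    set_gripper(55); r.movep([x,y,125],down(yaw)); lower(x,y,z,yaw,v=80,g=10); set_gripper(10,40); s=sensors.sense(); print("grip",s["opening"],s["ft_force"].round(1))
E
python3 - <<'E'
from h import *
x,y=495.3,243.0
set_gripper(45); p=sensors.sense(); r.move_straight([x,y,85]); set_gripper(10,40); print(sensors.sense()["ft_force"].round(1))
turn(270,20,(x,y),True)
E
```

```text
[-0.9 -0.3  5.2]
   19.3 idx (51.0, 138) d None Mz -0.068 F [1. 1. 2.] op 28.1 t 20.0
   38.6 idx (31.8, 133) d -19.2 Mz -0.034 F [0. 2. 2.] op 28.2 t 20.5
   57.9 idx (13.2, 131) d -18.6 Mz -0.053 F [1. 1. 2.] op 28.1 t 20.9
   77.1 idx (-6.5, 132) d -19.7 Mz -0.096 F [1. 1. 3.] op 28.2 t 21.4
   96.4 idx (-25.2, 134) d -18.7 Mz -0.121 F [1. 1. 4.] op 28.2 t 21.9
  115.7 idx (-44.7, 138) d -19.5 Mz -0.048 F [0. 0. 4.] op 28.2 t 22.3
  135.0 idx (-65.1, 142) d -20.4 Mz -0.164 F [-1. -0.  5.] op 28.2 t 22.8
  154.3 idx (-83.8, 145) d -18.7 Mz -0.114 F [-1.  0.  6.] op 27.9 t 23.3
  173.6 idx (-103.1, 149) d -19.3 Mz -0.173 F [-3.  0.  5.] op 28.2 t 23.7
  192.9 idx (-110.7, 147) d -7.6 Mz -0.018 F [-2.  2.  4.] op 28.3 t 24.2
  212.1 idx (-112.8, 158) d -2.1 Mz -0.002 F [-4. -0.  7.] op 28.3 t 24.7
  231.4 idx (-107.7, 159) d 5.1 Mz -0.040 F [-5.  1.  5.] op 28.2 t 25.1
```

Run:
```python
from h import *
turn(40,10,(495.3,243.0))
```

```text
10.0 idx (-113.0, 169) d None Mz 0.155 F [-11.   1.   6.] op 28.2 t 25.5
   20.0 idx (-111.4, 172) d 1.6 Mz -0.025 F [-8.  2.  6.] op 28.0 t 25.8
   30.0 idx (-109.8, 172) d 1.6 Mz 0.009 F [-5.  2.  5.] op 28.1 t 26.1
   40.0 idx (-112.4, 168) d -2.6 Mz 0.500 F [-1.  3.  1.] op 28.5 t 26.5
```

```bash
cat >> h.py <<'E'
def look_dial(x,y):
    j=planner.ik([x,y,215],down(0)); out=[]
    r.movep([x,y,215],down(0)); r.wait(.15); f=wristb(); d=dialpos(f,(x,y)); a=index2(f,d[0]); print("look index",a,index2(f,np.array([x,y])),"t",sensors.sense()["clock"]); return a[0],f
E
python3 - <<'E'
from h import *
x,y=495.3,243.0
turn(-82,20.5,(x,y)); set_gripper(55); r.move_straight([x,y,125],velocity=200); look_dial(x,y)
E
```

```text
-20.5 idx (-92.8, 167) d None Mz 0.086 F [-1. -0.  3.] op 28.4 t 27.0
  -41.0 idx (-72.9, 166) d 19.9 Mz 0.088 F [-0. -1.  3.] op 28.6 t 27.5
  -61.5 idx (-52.5, 167) d 20.4 Mz 0.069 F [ 2. -1.  2.] op 28.2 t 27.9
  -82.0 idx (-32.0, 164) d 20.5 Mz 0.061 F [ 2. -1.  1.] op 28.2 t 28.4
dial px [253.5 185.8] rad 17.2 z 83.8 xy [496.  243.8]
look index (-30.0, 66) (-30.0, 66) t 30.575
```

Dial 1: the index moved 9 clicks in to the stop (-110°), then 4 out to -30°. Next I'll locate the remaining two shocks from depth and fetch them.

```bash
cat >> h.py <<'E'
def find_shocks(x=545,y=-290):
    r.movep(cam_over(x,y,330),down(0)); r.wait(.15); f=wristb(); P=cloud(f)
    reg=(P[...,0]>380)&(P[...,0]<720)&(P[...,1]<-50)
    m=(reg&(P[...,2]>20)&(P[...,2]<75)).astype(np.uint8); n,l,st,_=cv2.connectedComponentsWithStats(m); out=[]
    for b in range(1,n):
        if st[b,4]<900: continue
        Q=P[l==b]; D=Q[Q[:,2]>59]
        if len(D)<100 or len(D)>1500: continue
        d=D[:,:2].mean(0)-0; E=Q[Q[:,2]<38]; e=E[np.argsort(-np.hypot(*(E[:,:2]-d).T))][:60,:2].mean(0)
        v=e-d; yaw=np.arctan2(v[1],v[0]); u=v/np.linalg.norm(v); o=d+48.5*u; out.append((o,yaw)); print("shock origin",o.round(1),"yaw",np.degrees(yaw).round(1),"len~141",np.linalg.norm(v).round(1))
    return out,f
E
python3 - <<'E'
from h import *
o,f=find_shocks(); save(f,"w3"); print(sensors.sense()["clock"])
E
```

```text
shock origin [ 486.2 -358. ] yaw -13.0 len~141 139.3
shock origin [ 478.5 -240.7] yaw -13.7 len~141 140.1
32.7833
```

```bash
cat >> h.py <<'E'
def place(pin):
    """servo held shock onto station with far pin (camera coords) pin; returns yaw, final pose"""
    a=0; t=np.array(pin)-[89,0]
    r.movep([t[0],t[1],125],down(0)); r.wait(.1); s=sensors.sense()["tcp_pos"]
    m,y,f=measure(18)
    for k in range(2):
        eye=s[:2]+0; a-=np.radians(y+.1); 
        e=np.array(pin)-m-s[:2]      # eye offset from TCP (using pin measured below)
        c,sn=np.cos(-np.radians(y+.1)),np.sin(-np.radians(y+.1)); rot2=np.array([[c,-sn],[sn,c]])
        tgt=s[:2]+e+m-rot2@e
        r.move_straight([tgt[0],tgt[1],108-8*k],down(a)); r.wait(.1); s=sensors.sense()["tcp_pos"]; m,y,f=measure(18)
    return s,m,y,a,f
E
python3 - <<'E'
from h import *
pick((478.5,-240.7),np.radians(-13.7))
s,m,y,a,f=place((626.7,143)); save(f,"p2"); print(s.round(1),m.round(2),y,np.degrees(a),sensors.sense()["clock"])
E
```

```text
pick hit False z 18.1 open 42.0
open after lift 42.0 Fz [ 0.2 -0.4 -3.5]
eye px [253.5  62.6] rad 39.6 xy [627.9 142.5] | tip px [252.8  76.9] n 342 ztop 77.2 xy [626.7 143.1] move [-1.3  0.7]
axis yaw deg 0.02 rms 0.21 n 24
eye px [253.5  62.6] rad 39.6 xy [626.8 143.1] | tip px [253.7  73.5] n 432 ztop 76.9 xy [626.3 143.2] move [-0.4  0.1]
axis yaw deg 0.15 rms 0.22 n 24
eye px [253.5  62.6] rad 39.6 xy [626.3 143.3] | tip px [254.1  71.1] n 481 ztop 76.8 xy [626.4 143.2] move [ 0.1 -0.1]
axis yaw deg -0.26 rms 0.22 n 24
[536.3 143.2 100. ] [ 0.12 -0.09] -0.25515000702236995 -0.3735416568895076 39.0333
```

Run:
```python
from h import *
hit,s=lower(536.3+.2,143.1,37,np.radians(-.25))
if s["tcp_pos"][2]<39.5:
    set_gripper(62); r.move_straight([s["tcp_pos"][0],s["tcp_pos"][1],120],velocity=200)
    x,y=495.2,143.2; look_dial(x,y)
```

```text
hit True [536.5 143.1  38.1] F [-1.8 -0.2  6.3] M [0.   0.22 0.02] open 41.9 t 40.5
dial px [254.5 186.5] rad 17.1 z 83.8 xy [495.2 143. ]
look index (-79.4, 64) (-79.4, 64) t 42.0917
```

```bash
cat >> h.py <<'E'
def set_dial(x,y):
    a0,_=look_dial(x,y); grip_dial(x,y); turn(290,20,(x,y),True); print("confirm"); st=turn(20,10,(x,y)); print("back")
    turn(-82,20.5,(x,y)); set_gripper(55); r.move_straight([x,y,125],velocity=200); a1,f=look_dial(x,y)
    print("start",a0,"stop~",st,"end",a1,"out from stop",wrap(a1-st),"net cw clicks",((a0-a1)%360)/20); return f
E
python3 - <<'E'
from h import *
set_dial(495.2,143.0)
E
```

```text
dial px [254.5 186.5] rad 17.1 z 83.8 xy [495.3 143. ]
look index (-79.2, 62) (-79.2, 62) t 42.5417
hit False [495.3 143.   85. ] F [-0.1  0.1  0.4] M [-0.01 -0.01 -0.04] open 54.7 t 47.0833
grip 28.143174767170137 [-1.1  0.6  6.3]
   19.3 idx (-100.3, 182) d None Mz -0.070 F [1. 1. 1.] op 28.1 t 47.9
   38.7 idx (-119.1, 179) d -18.8 Mz -0.024 F [0. 1. 1.] op 27.7 t 48.3
   58.0 idx (-138.6, 183) d -19.5 Mz -0.063 F [1. 2. 1.] op 28.2 t 48.8
   77.3 idx (-157.9, 184) d -19.3 Mz -0.077 F [1. 1. 1.] op 28.0 t 49.3
   96.7 idx (-177.4, 184) d -19.5 Mz -0.098 F [0. 1. 2.] op 27.9 t 49.7
  116.0 idx (163.3, 184) d -19.3 Mz -0.047 F [-1.  0.  4.] op 28.5 t 50.2
  135.3 idx (144.2, 184) d -19.1 Mz -0.124 F [-2. -0.  5.] op 28.1 t 50.7
  154.7 idx (138.2, 182) d -6.0 Mz 0.138 F [-1.  2.  2.] op 27.6 t 51.1
  174.0 idx (139.5, 189) d 1.3 Mz 0.022 F [-6. -7.  6.] op 28.3 t 51.6
  193.3 idx (138.6, 189) d -0.9 Mz -0.025 F [-15.  -9.   8.] op 28.2 t 52.1
confirm
   10.0 idx (140.8, 189) d None Mz -0.066 F [-4. -2.  2.] op 28.1 t 52.4
   20.0 idx (139.0, 189) d -1.8 Mz -0.038 F [-1.  0. -2.] op 28.2 t 52.7
back
  -20.5 idx (159.5, 186) d None Mz 0.049 F [ 1. -1. -2.] op 28.2 t 53.2
  -41.0 idx (180.0, 185) d 20.5 Mz 0.013 F [ 1. -1. -2.] op 28.1 t 53.7
  -61.5 idx (-159.6, 180) d 20.4 Mz 0.030 F [ 2. -1. -1.] op 28.1 t 54.2
  -82.0 idx (-139.2, 177) d 20.4 Mz 0.030 F [ 3. -1. -3.] op 28.1 t 54.7
dial px [254.  187.5] rad 17.3 z 83.8 xy [494.4 143.5]
look index (-141.2, 55) (-141.4, 52) t 57.4917
start -79.2 stop~ 139.0 end -141.2 out from stop 79.80000000000001 net cw clicks 3.099999999999999
```

Run:
```python
from h import *
o,f=find_shocks(545,-300)
if len(o)==1:
    pick(*o[0]); s,m,y,a,f=place((626.4,43.2)); print(s.round(1),m.round(2),y,np.degrees(a),sensors.sense()["clock"])
```

```text
shock origin [ 485.8 -357.9] yaw -12.9 len~141 139.8
pick hit False z 18.2 open 41.7
open after lift 41.8 Fz [-0.3 -0.1 -4.6]
eye px [254.5  62.4] rad 39.5 xy [627.6  42.4] | tip px [253.2  76.6] n 343 ztop 77.1 xy [626.5  43.2] move [-1.2  0.8]
axis yaw deg 0.02 rms 0.15 n 24
eye px [254.5  62.4] rad 39.5 xy [626.6  43.1] | tip px [254.4  73.1] n 440 ztop 76.6 xy [626.3  43.2] move [-0.3  0.1]
axis yaw deg -0.28 rms 0.09 n 24
eye px [254.5  62.4] rad 39.5 xy [626.3  43.2] | tip px [254.6  71.3] n 483 ztop 76.9 xy [626.3  43.2] move [-0. -0.]
axis yaw deg -0.03 rms 0.04 n 24
[536.2  42.9 100. ] [-0.   -0.01] -0.033887881794009415 0.059510705560325734 65.7167
```

Run:
```python
from h import *
p=sensors.sense()["tcp_pos"]; hit,s=lower(p[0]+.1,p[1],37,np.radians(0))
if s["tcp_pos"][2]<39.5:
    set_gripper(62); r.move_straight([s["tcp_pos"][0],s["tcp_pos"][1],120],velocity=200)
    f=set_dial(495.1,43.0)
```

```text
hit True [536.4  42.9  38.2] F [-1.6 -0.   6. ] M [-0.02  0.22  0.05] open 41.6 t 67.175
dial px [254.6 186.4] rad 17.3 z 83.8 xy [495.2  42.9]
look index (-175.1, 51) (-175.1, 51) t 68.7667
hit False [495.1  43.   85. ] F [-0.2  0.1 -0.3] M [-0.04  0.01 -0.09] open 54.8 t 73.1583
grip 28.024543324041282 [-0.5  0.5  6. ]
   19.3 idx (165.6, 179) d None Mz -0.070 F [1. 0. 1.] op 28.0 t 73.9
   38.7 idx (146.2, 178) d -19.4 Mz -0.038 F [1. 0. 0.] op 27.9 t 74.4
   58.0 idx (126.8, 176) d -19.4 Mz -0.109 F [2. 1. 1.] op 28.1 t 74.9
   77.3 idx (107.3, 176) d -19.5 Mz -0.049 F [ 1. -1.  2.] op 28.4 t 75.3
   96.7 idx (88.1, 177) d -19.2 Mz -0.076 F [-1. -2.  4.] op 28.4 t 75.8
  116.0 idx (68.6, 177) d -19.5 Mz -0.097 F [-2. -3.  4.] op 28.1 t 76.3
  135.3 idx (49.7, 181) d -18.9 Mz -0.157 F [-4. -2.  6.] op 28.2 t 76.7
  154.7 idx (30.0, 182) d -19.7 Mz -0.121 F [-6. -1.  7.] op 28.2 t 77.2
  174.0 idx (23.9, 180) d -6.1 Mz -0.011 F [-4.  2.  6.] op 27.9 t 77.7
  193.3 idx (22.7, 188) d -1.2 Mz 0.116 F [-6. -1.  7.] op 28.1 t 78.1
  212.7 idx (22.4, 183) d -0.3 Mz 0.450 F [-0.  3.  6.] op 28.0 t 78.6
confirm
   10.0 idx (23.8, 187) d None Mz -0.011 F [1. 2. 3.] op 28.3 t 78.9
   20.0 idx (25.0, 179) d 1.2 Mz -0.025 F [-0.  1.  3.] op 28.4 t 79.3
back
  -20.5 idx (45.7, 189) d None Mz 0.009 F [-3.  1.  4.] op 27.9 t 79.8
  -41.0 idx (65.7, 181) d 20.0 Mz -0.012 F [-5. -0.  4.] op 28.0 t 80.2
  -61.5 idx (86.9, 183) d 21.2 Mz 0.029 F [-6.  1.  4.] op 28.3 t 80.7
  -82.0 idx (107.9, 184) d 21.0 Mz -0.035 F [-5.  1.  5.] op 28.3 t 81.2
dial px [255.1 185.5] rad 17.0 z 83.8 xy [496.1  42.5]
look index (105.9, 66) (106.4, 70) t 83.6
start -175.1 stop~ 25.0 end 105.9 out from stop 80.89999999999998 net cw clicks 3.95
```

Dials: 7 in, 4 out, and 8 in, 4 out. Now the keeper.

Run:
```python
from h import *
r.movep(cam_over(640,-270,300),down(0)); r.wait(.15); f=wristb(); save(f,"k1"); np.savez("k1.npz",**f); P=cloud(f)
m=((P[...,2]>6)&(P[...,2]<15)&(P[...,0]>450)).astype(np.uint8); m=cv2.morphologyEx(m,cv2.MORPH_OPEN,np.ones((3,3)))
n,l,st,_=cv2.connectedComponentsWithStats(m)
for b in range(1,n):
    if st[b,4]>1500: print(st[b].tolist(),cv2.minAreaRect(P[l==b][:,:2].astype(np.float32)),np.median(P[l==b],axis=0).round(1))
```

```text
[191, 168, 177, 33, 3373] ((653.8009033203125, -303.3499450683594), (30.685405731201172, 250.88882446289062), 4.252376079559326) [ 654.5 -304.9    9.3]
[0, 179, 97, 126, 7010] ((556.2821044921875, 60.447444915771484), (148.12088012695312, 211.4226837158203), 89.37290954589844) [578.5  30.6  11.3]
```

View pics/k1.png

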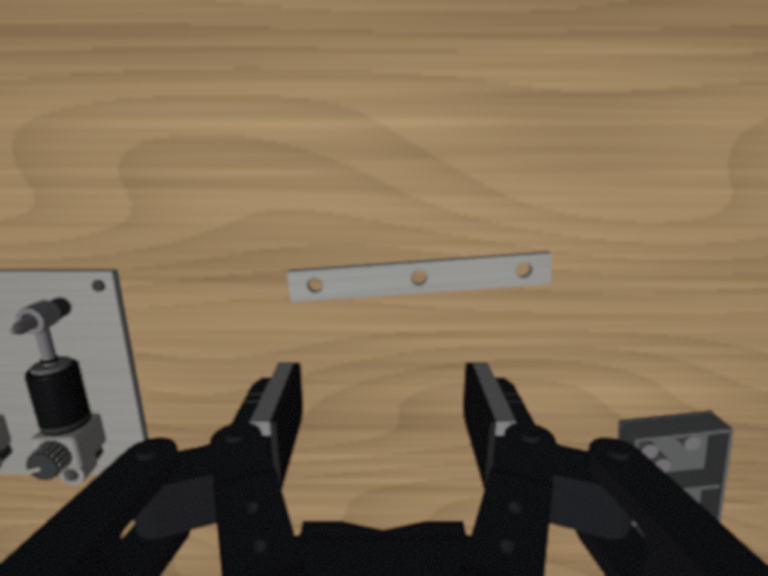

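The keeper has been knocked: its centre is now about (654,-303), yaw 4.25°. I'll pick it there.

Run:
```python
from h import *
a=np.radians(94.25); x,y=653.8,-303.4
set_gripper(55); r.movep([x,y,100],down(a)); lower(x,y,14.5,a,v=80,g=10)
set_gripper(10,80); s=sensors.sense(); print("open",s["opening"],s["ft_force"].round(1),s["tcp_pos"].round(1))
r.move_straight([x,y,150],velocity=150); s=sensors.sense(); print("lift",s["opening"],s["ft_force"].round(1))
r.movep([627,143.2,150],down(np.pi/2)); r.wait(.1); f=wrist(); np.savez("k2.npz",**f); save(f,"k2"); s=sensors.sense(); print(s["tcp_pos"].round(1),s["opening"],s["clock"],s["joints"].round(2))
```

```text
hit False [ 654.1 -303.6   15.2] F [-0.2 -0.1  0.3] M [0.   0.01 0.04] open 54.9 t 88.175
open 27.598035232334535 [-1.2 -0.5  5.2] [ 654.2 -303.6   15.5]
lift 27.195665104183462 [-0.7 -0.3 -0.9]
[627.3 142.4 149.9] 27.269692940101802 91.375 [ 0.18  0.09  1.63 -0.    1.43  0.18]
```

View pics/k2.png

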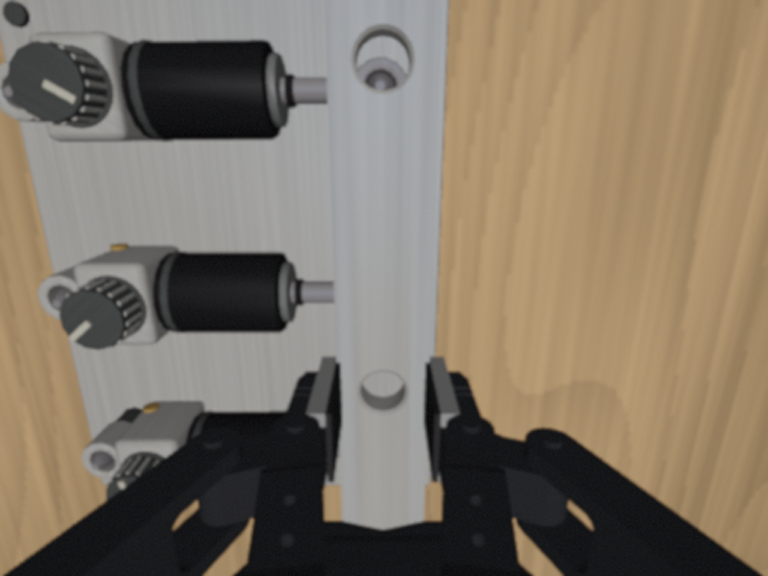

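```bash
cat >> h.py <<'E'
def keeper_meas(name=None):
    s=sensors.sense(); p=s["tcp_pos"]; f=wrist(); top=p[2]-15.5+10; P=cloud(f)
    # holes: pixels inside bar's outline whose depth is well below the bar top
    def hole(c0):
        rr=np.hypot(P2[...,0]-c0[0],P2[...,1]-c0[1]); m=((rr<13)&(P[...,2]<top-4)).astype(np.uint8)
        n,l,st,ce=cv2.connectedComponentsWithStats(m); return None
    P2=ray(np.stack(np.meshgrid(np.arange(512),np.arange(384)),-1).reshape(-1,2),f,f["T"],top).reshape(384,512,3)
    out=[]
    for off in (100,0):
        c0=p[:2]+[0,off]
        rr=np.hypot(P2[...,0]-c0[0],P2[...,1]-c0[1]); inh=(rr<12)&~(abs(P[...,2]-top)<1.5)
        m=cv2.morphologyEx(inh.astype(np.uint8),cv2.MORPH_OPEN,np.ones((3,3))); n,l,st,_=cv2.connectedComponentsWithStats(m); b=1+np.argmax(st[1:,4])
        X=P2[l==b][:,:2]; (c,rad)=cv2.minEnclosingCircle(X.astype(np.float32)); out.append(np.array(c)); print("hole",np.round(c,1),"rad",round(rad,1),"n",len(X))
    c0=out[0]; t=(P[...,2]>68)&(P[...,2]<82)&(np.hypot(P[...,0]-c0[0],P[...,1]-c0[1])<14)
    tip=P[t][:,:2].mean(0) if t.any() else None; print("tip",None if tip is None else tip.round(1),"n",t.sum(),"zmax",np.nanmax(P[t][:,2]) if t.any() else None,"top",top.round(1),np.nanmedian(P[...,2][150:240,250:262]).round(1))
    v=out[0]-out[1]; print("len",np.linalg.norm(v).round(1),"bar yaw",(np.degrees(np.arctan2(v[1],v[0]))-90).round(2))
    P_=P[(abs(P[...,2]-top)<2.5)&(P[...,1]>out[1][1]+20)&(P[...,1]<out[0][1]-12)&(abs(P[...,0]-out[0][0])<25)]
    ys=np.arange(out[1][1]+22,out[0][1]-14,2); mid=[(q[:,0].max()+q[:,0].min())/2 for q in (P_[abs(P_[:,1]-y)<1] for y in ys)]
    print("edge yaw",(-np.degrees(np.arctan(np.polyfit(ys,mid,1)[0]))).round(2)); 
    if name: save(f,name,(200,0,310,110),5)
    return out,tip
E
python3 - <<'E'
from h import *
r.move_straight([627.3,142.4,112],velocity=100); r.wait(.1); keeper_meas("k3"); print(sensors.sense()["tcp_pos"].round(1))
E
```

```text
hole [628.1 242.3] rad 7.7 n 1226
hole [627.9 143.5] rad 7.7 n 614
tip [627. 243.] n 363 zmax 77.04221438699724 top 107.1 106.5
len 98.7 bar yaw -0.13
edge yaw -0.0
[627.6 142.5 112.7]
```

View pics/k3.png

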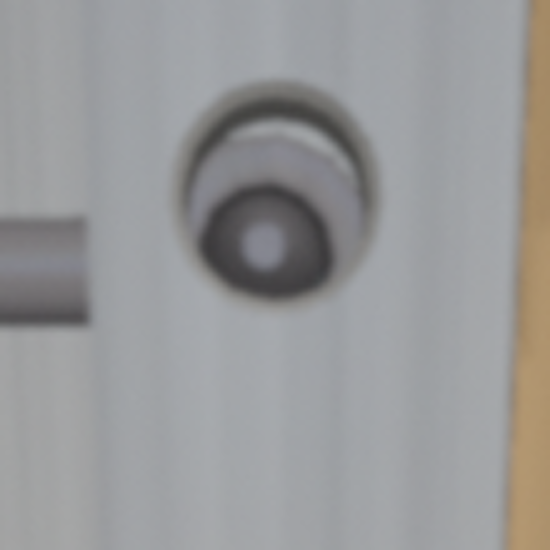

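Run:
```python
from h import *
a=np.pi/2
r.move_straight([627.6-1.0,142.5+.7,100],velocity=60); r.wait(.1); o,t=keeper_meas(); p=sensors.sense()["tcp_pos"]; d=t-o[0]; print(p.round(1),d.round(2))
if np.hypot(*d)<2: lower(p[0]+d[0],p[1]+d[1],68.5,a,v=30,g=8)
```

```text
hole [626.8 243. ] rad 7.8 n 1226
hole [626.9 144.3] rad 7.6 n 617
tip [626.8 242.7] n 446 zmax 77.68111562702458 top 94.5 94.0
len 98.7 bar yaw 0.06
edge yaw -0.01
[626.7 143.2 100.2] [-0.03 -0.25]
hit True [626.5 143.   69.4] F [-0.8 -0.8  6.4] M [-0.01  0.17  0.02] open 27.3 t 93.5167
```

The bar stopped at 69.4, against 69.5 expected when seated. I'll release it, retreat and check.

Run:
```python
from h import *
set_gripper(45); r.move_straight([626.5,143,180],velocity=120)
r.movep(cam_over(560,143,300),down(0)); r.wait(.5); f=wristb(); save(f,"fin"); P=cloud(f)
for y in (60,100,180,220): 
    q=P[(abs(P[...,1]-y)<12)&(abs(P[...,0]-626)<25)&(P[...,2]>50)]; print("bar at y",y,"z",np.median(q[:,2]).round(1),"x",q[:,0].min().round(1),q[:,0].max().round(1))
for y in (43,143,243):
    d,c=dialpos(f,(495.2,y)); print(index2(f,d)); q=P[(abs(P[...,1]-y)<4)&(abs(P[...,0]-530)<20)]; print("can top(64)",np.median(q[:,2]).round(1))
print(sensors.sense()["clock"])
```

```text
bar at y 60 z 63.3 x 611.0 641.3
bar at y 100 z 345.1 x 605.9 641.0
bar at y 180 z 342.7 x 605.5 641.2
bar at y 220 z 63.2 x 610.5 641.1
dial px [336. 258.] rad 10.0 z 83.7 xy [498.8  39.8]
(15.7, 28)
can top(64) 63.1
dial px [254.1 260.7] rad 11.5 z 83.7 xy [495.1 143.8]
(-137.3, 21)
can top(64) 63.0
dial px [173.5 259. ] rad 10.1 z 83.7 xy [497.6 246.3]
(-10.0, 28)
can top(64) 62.9
96.8667
```

View pics/fin.png

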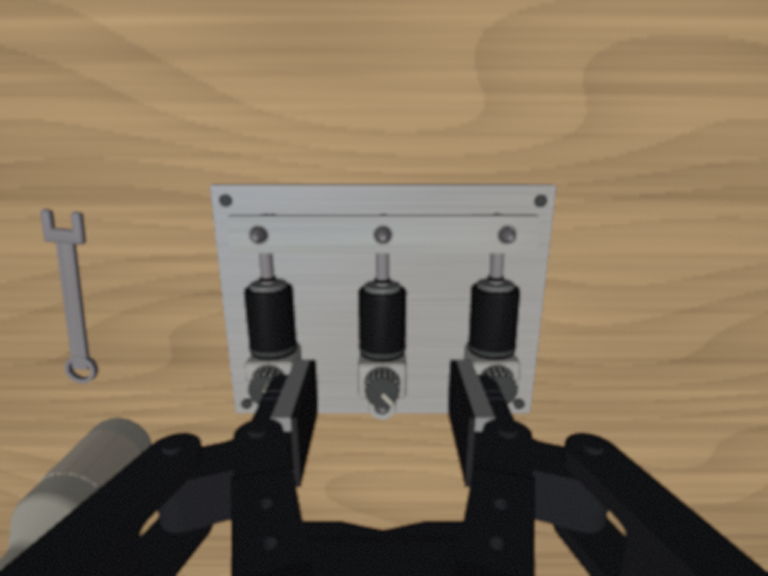

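The picture shows all three pins through the bar (258,234), (382,234), (507,234), with the bar level. The fingers hide dials 1 and 3, so I'll re-read all three dials, then hand in.

Run:
```python
from h import *
A=[look_dial(495.2,y)[0] for y in (243,143,43)]
print(A,"expected",(-30,-141,106)); ok=all(abs(wrap(a-b))<8 for a,b in zip(A,(-30,-141,106)))
if ok: r.move_straight([495,43,330]); r.wait(.5); job.hand_in(); print("handed in",sensors.sense()["clock"])
```

```text
dial px [253. 187.] rad 17.0 z 83.8 xy [495.9 243.8]
look index (-29.1, 63) (-29.1, 63) t 97.8167
dial px [254.5 187.5] rad 17.1 z 83.8 xy [494.6 143.5]
look index (-141.0, 55) (-140.1, 54) t 98.5
dial px [256.1 185.9] rad 17.1 z 83.8 xy [496.   42.6]
look index (105.6, 65) (106.2, 67) t 99.1833
[-29.1, -141.0, 105.6] expected (-30, -141, 106)
the job is handed in; nothing more can be done
the job is handed in; nothing more can be done
```

The job is handed in, at about 100 s of the 210 s allowed. All three shocks are on the fixture, the dials are set and the keeper bar is on.

- **Shocks:** each sits dial up with the dial end towards the robot. They seated at tool heights of 38.1 to 38.2 mm, against 38 expected, and the can tops all read level.
- **Dials:** each was turned clockwise until its index line stopped moving, then back four clicks. The stops came 9, 7 and 8 clicks in, for the left, middle and right stations as seen from the robot. Index readings put each dial about 80° back from its stop. A last look before handing in found all three unmoved (-29°, -141°, 106°).
- **Keeper:** it had been knocked about 30 mm before I picked it up, so I located it again first. It lies flat: its top read 63.2 and 63.3 mm near the two ends, against 64 nominal, and the camera reads about 1 mm low everywhere. All three pins show through its holes.
- **Bystanders:** I did not touch the oil bottle, tray or spanner.

**Disagreements:** the wrist torque was not a clear sign of the stop, so I judged it by the index line no longer advancing. In the last overview picture the fingers hid two dials and gave wrong readings for them, so I re-read all three from directly above.

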